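# Seal a pot in the lid press, lift it out and hold it level for the packer

## Robot

A 6-joint arm with a two-finger parallel gripper is mounted at the origin on the work surface. World frame = base frame: x ahead of the robot, y to its left, z up, the work surface at z = 0. Lengths are in m, angles in rad, forces in N, time in s.
With the tool pointing down it reaches from about 0.25 to 0.725 m from the base axis. Payload 4 kg.
Tool frame: the origin (TCP) lies on the centre line of the jaws, within the pads' length; the fingertips stand 25 mm ahead of it and the grasp point (between the pads) lies 6 mm ahead of it; z points along the fingers, x is the direction in which the jaws open and shut, and the axes are right-handed (so a half turn about z gives the same grasp; the last joint's range is limited). The gripper opens to 85 mm and grips with 20 to 120 N. Pads are 22 mm wide; open, the fingers measure 114 mm over their backs; the gripper's body (76 mm by 85 mm) begins 54 mm behind the grasp point. The pads swing forward as they close: fully open they stand 13 mm farther back than shut.
Start: joints at [1.35, 0.241, 0.005, 1.335, 0, 1.571], TCP at [0.11, 0.488, 0.256] pointing down, gripper open.
Joint ranges: [-2.72, 2.72], [-1.05, 1.87], [-1.09, 1.28], [-1.99, 2.15], [-1.42, 1.44], [-3.14, 3.14]. Speed limits (rad/s): [2.79, 2.79, 3.14, 3.14, 3.14, 3.14].

## Interface

Orientations are given as a unit quaternion [x, y, z, w].
In Python, from workcell import bot, imaging, order gives the robot as it stands.
- The arm moves only by the tool carry_out, never from a script. Its argument "moves" is a list of rows, each a list of 5 numbers: the shift along the tool's x, y, z scaled (see below), then the turn about the tool's z scaled (see below), then the opening, from -1 (shut) to 1 (fully open). In form: [[tx, ty, tz, roll, hand], ...]. A call has 1 to 20 rows; each row is the pose to reach, as a shift and turn from the pose commanded when the call began, along the tool's axes at that moment; what a row does not reach only later rows make up. The controller multiplies each number of a shift by 0.1 m and each number of a turn by 90 degrees. A row lasts 1/10 s, in which the tool goes at most 50 mm and 8.59 degrees, less where a joint would pass 70% of its speed; a pose out of reach is approached as far as the arm can. A call with a number of a shift or a turn outside -1 to 1 is refused whole. A call with a gripper value outside its range is refused whole. The fingers move at their own pace and stop on an object; the grip force is fixed at half the most. Time passes only in rows, so rows that repeat a pose let the fingers close. It gives the time, the measured TCP pose, the force and the opening at its end, in the units of the state.
- bot.get_obs(): the state, without advancing time (a new reading comes with each control period).
- imaging.camera(name): name is "side" or "top" or "wrist"; returns the picture (420x560x3 uint8, red, green, blue); there is no depth.
- imaging.camera_model(name): a dict with "fovy" (degrees; the focal length in pixels is half the picture's height over the tangent of half this angle, whatever the lens; pixels are square), "cx", "cy" (the principal point, pixels), "eye" and "rotation" of the camera in the world. Camera axes: x right, y up, looking along -z (the intrinsics and any distortion apply to the point x, -y, -z); pixel columns grow to the right and rows downward; lengths in m; the calibration is good to about 2 mm. A picture is of the moment at which its call begins: read the wrist's pose just before it. camera_model takes no time and is no camera call; for the wrist camera it gives the pose at the moment of the call.
- order.job_done(): hands the job in, once; it reports no verdict.
The state is a dict: "clock": time; "joint_pos": joint angles; "joint_vel": joint speeds; "tau": joint torques, N m; "eef_pos": TCP position; "tool_rot": TCP orientation; "ft_force": force on the tool from outside, world axes, zero at the start; "ft_torque": the same for the moment, N m; "grip_width": finger opening in m.
Only numpy, scipy, OpenCV 4.12 (cv2) and the standard library are available. Lean on these libraries where they do the work, as an engineer would, in place of code of your own. Each camera call takes 0.05 s, during which the arm holds its last target.

## Task

Close the food pot that stands in the nest of the lid press: push the lever's crossbar down to its stop so that the lid goes fully home, and let the lever spring back up. Then take the pot by its sides from under the lever, lift it out and finish while still holding it in the gripper, level and still, clear of the press and at least 15 cm above the table, for the packer opposite to take. Keep the pot upright all the way and leave the stacked tubs, the second pot and the tape roll where they are.

Things in the scene. Friction and masses are not known exactly. Their poses are not given: they have to be found in the camera images.
- press: Bench lid press, fixed to the table. Origin on the table under the centre of the pot's nest; x points from the nest to the hinge (away from the operator's side), z up. Base plate 215 x 150 mm, from 75 mm in front of (-x) to 140 mm behind the nest centre, top 14 mm above the table. Two hinge cheeks, 50 mm wide over both, 80 to 120 mm behind the nest centre, 124 mm high.
- nest (a point): Centre of the nest, on the plate's top (14 mm above the table). The nest is a ring on the plate, 72 mm outer and 56 mm inner diameter, 6 mm high; the pot stands on the plate inside it with about 3 mm of play.
- hinge (a point): Axis of the lever's hinge: 100 mm behind (+x of the press) the nest centre, 111.5 mm above the table; the axis runs along the press's y.
- lever (a joint): Angle of the press lever, rad: 0 raised (1.1 rad above level, leaning from the hinge over the nest towards the operator), 1.1 level, on its stop. A damped spring returns it to 0 when let go. Pushing it down at the crossbar takes about 5 N, and about 11 N over the last 0.06 rad, where the lid goes on. Bar 20 x 24 mm; under it, 100 mm from the hinge, a 56 mm pressure plate hangs level on a swivel.
- crossbar (a point): Middle of the round rubber crossbar (28 mm diameter, 110 mm long, along the press's y) at the lever's free end, 210 mm from the hinge axis. Raised, it is 5 mm behind the nest centre and 299 mm above the table; on the stop, 110 mm in front of the nest centre and 111.5 mm above the table.
- pot_center (a point): Centre of the pot in the press, 32 mm above its underside (z up its axis). Round card pot, 64 mm tall when closed, 50 mm across at the bottom, 57 mm under the rim; about 0.15 kg. Lid 64 mm across, 10 mm deep, lower edge 54 mm above the underside when home. From straight above the lever is in the way: reach in leaning 0.35 to 0.75 rad back to the operator, fingers on the sides along the press's y.
- pot: The same pot; origin at the centre of its underside.
- lid (a joint): How far the pot's lid has been pushed on, m: near 0 at the start (stands about 6 mm proud), about 0.0055 when the lever has been on its stop, 0.006 at most. It stays where it is pushed.
- pot2: A second pot of the same kind, already closed, standing on the table. Bystander. Origin at the centre of its underside.
- tub0: Large white food tub, 116 mm across, 74 mm tall, the lower of a stack of two. Bystander. Origin at the centre of its underside.
- tub1: Like tub0, standing on it. Bystander.
- tape: Roll of packing tape lying flat, 104 mm across, 48 mm tall. Bystander. Origin at the centre of its underside.
There are look-alikes about, which are no part of the job. Leave any orange look-alike of the pot alone.

How it is judged:
By the outcome, as a careful person would: the job done as asked, in the order asked, and still so for the second after the job is handed in, while the arm keeps its last pose, push and grip.
It also fails if it takes over 51 s, if anything falls off the work surface, if the arm or the gripper's body presses on something with over 40 N, if the wrist force passes 120 N, or if a joint passes its speed limit or range.

## Working session

There is one attempt and no reset: what is moved stays moved. The work goes in short steps, Python scripts to look and compute and a tool call to move; the robot and the scene stay as the last step left them, time stands still between calls to the robot, and variables do not carry over. Pictures are saved under pics/ and viewed, and the job is handed in when it is done.

Besides the shell and the picture viewer there is one more tool, called after ">>>" as name(argument=value, ...), one argument or row to a line, values as JSON. carry_out: Moves the arm, as the interface text tells. Its arguments: {"type":"object","properties":{"moves":{"type":"array","items":{"type":"array","items":{"type":"number","minimum":-1,"maximum":1}}}},"required":["moves"]}

```bash
mkdir -p pics; ls; python3 - <<'E'
from workcell import bot, imaging, order
import cv2
o=bot.get_obs()
for k,v in o.items(): print(k,v)
for n in ["side","top","wrist"]:
    print(n,imaging.camera_model(n))
    cv2.imwrite(f"pics/{n}0.png",imaging.camera(n)[:,:,::-1])
E
```

```text
pics
clock 0.0
joint_pos [1.35000960e+00 2.41394634e-01 3.71245105e-03 1.33523091e+00
 3.37903721e-05 1.57074772e+00]
joint_vel [ 1.90178787e-04 -8.65821267e-04 -1.81176150e-04  1.34613556e-04
 -5.67132779e-05  1.38265527e-03]
tau [-2.21436540e-04 -3.72314787e+01  2.52410710e+01  1.68673997e-02
 -2.00938325e-05 -2.44333599e-06]
eef_pos [0.1093586  0.48728168 0.2554176 ]
tool_rot [ 7.80688341e-01  6.24919670e-01 -8.36856426e-04  6.48173447e-04]
ft_force [-0.92078697  0.26903933 -0.49732104]
ft_torque [-0.01210831 -0.00325055  0.0405354 ]
grip_width 0.08549533867157608
side {'fovy': 44.82845954942974, 'cx': 294.07912774918384, 'cy': 209.80835223119456, 'eye': array([-0.07549481, -0.65849279,  1.23525465]), 'rotation': array([ 0.33207119, -0.13856194, -0.34487975,  0.86694133])}
top {'fovy': 49.768856012860084, 'cx': 279.9460761926062, 'cy': 212.1930877846674, 'eye': array([0.32225808, 0.03224125, 1.57713447]), 'rotation': array([-0.06161289,  0.06150335,  0.70908897, -0.69972424])}
wrist {'fovy': 65.72960534262687, 'cx': 277.67044184290177, 'cy': 209.8419624489537, 'eye': array([0.03056992, 0.50468672, 0.37209963]), 'rotation': array([-0.12295323, -0.0970464 ,  0.61753425,  0.77078918])}
```

View pics/side0.png

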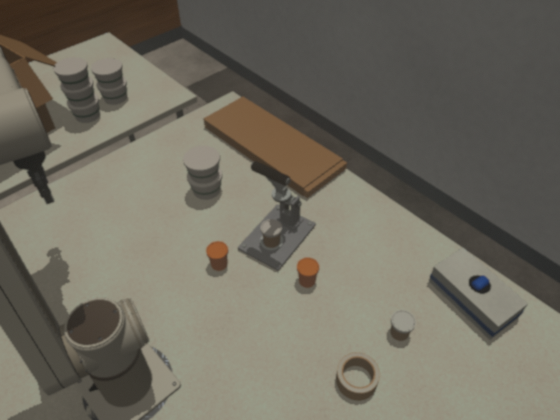

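View pics/top0.png

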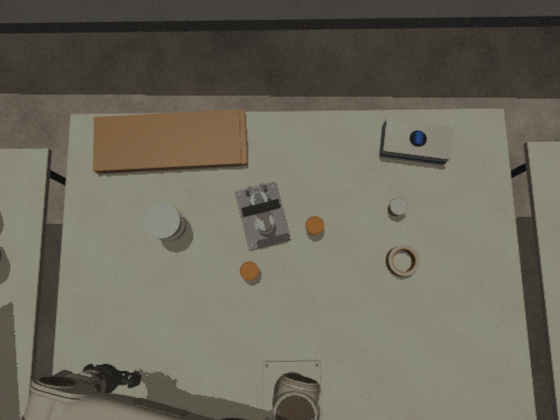

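View pics/wrist0.png

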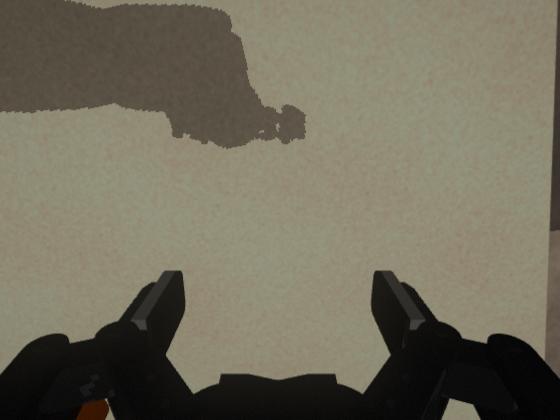

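```bash
cat > h.py <<'E'
import numpy as np
from scipy.spatial.transform import Rotation as R
from workcell import bot, imaging, order
import cv2
W,H=560,420
def K(m):
    f=H/2/np.tan(np.radians(m['fovy'])/2); return f
def ray(m,u,v):
    f=K(m); d=np.array([(u-m['cx'])/f,-(v-m['cy'])/f,-1.]); return m['eye'],R.from_quat(m['rotation']).apply(d)
def onz(m,u,v,z):
    e,d=ray(m,u,v); return e+d*(z-e[2])/d[2]
def proj(m,p):
    f=K(m); c=R.from_quat(m['rotation']).inv().apply(np.array(p)-m['eye']); return np.array([m['cx']+f*c[0]/-c[2], m['cy']-f*c[1]/-c[2]])
def tri(m1,p1,m2,p2):
    e1,d1=ray(m1,*p1);e2,d2=ray(m2,*p2)
    A=np.stack([d1,-d2],1);s=np.linalg.lstsq(A,e2-e1,rcond=None)[0]
    a=e1+d1*s[0];b=e2+d2*s[1];return (a+b)/2,np.linalg.norm(a-b)
E
python3 - <<'E'
import cv2
a=cv2.imread('pics/top0.png')[165:290,215:345]; a=cv2.resize(a,None,fx=6,fy=4.8 and 6,interpolation=cv2.INTER_CUBIC)[:600]
a=cv2.convertScaleAbs(a,alpha=1.5); cv2.imwrite('pics/topc.png',cv2.resize(a,(a.shape[1]*600//max(600,a.shape[0]),600)) if 0 else a)
b=cv2.imread('pics/side0.png')[150:300,200:330]; b=cv2.resize(b,None,fx=4,fy=4,interpolation=cv2.INTER_CUBIC)
cv2.imwrite('pics/sidec.png',cv2.convertScaleAbs(b,alpha=1.5))
print(a.shape,b.shape)
E
```

```text
(600, 780, 3) (600, 520, 3)
```

View pics/topc.png

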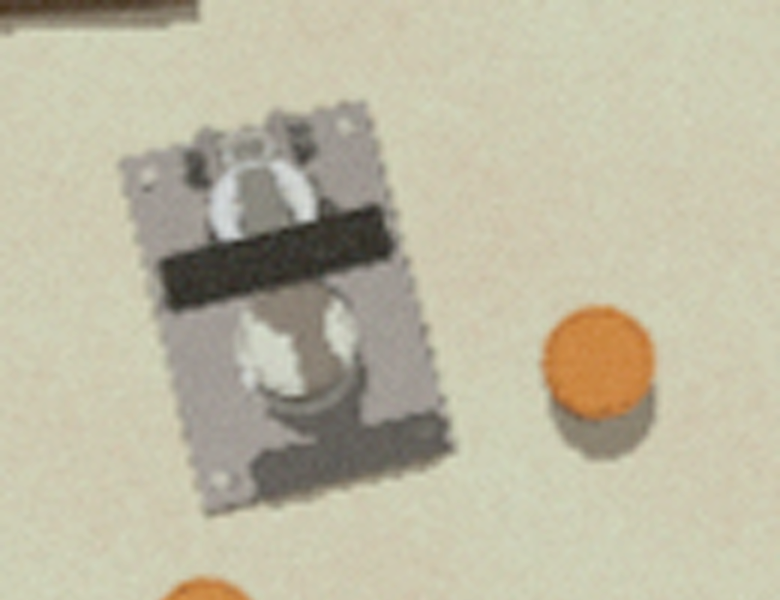

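View pics/sidec.png

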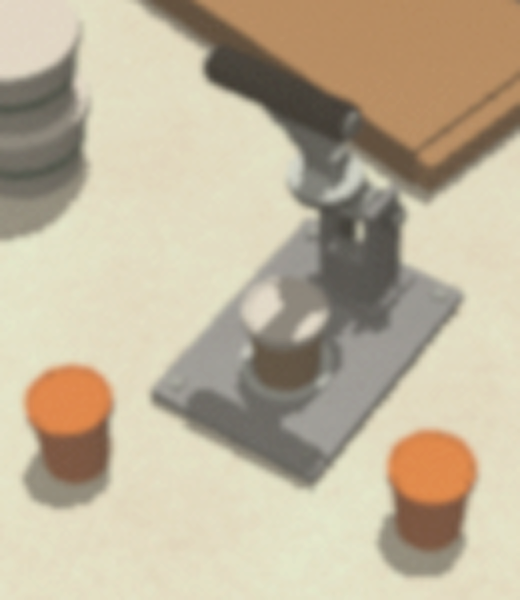

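```bash
python3 - <<'E'
from h import *
mt=imaging.camera_model('top');ms=imaging.camera_model('side')
T=[(122,160),(365,102),(455,450),(207,515)]
P=[onz(mt,215+a/6-.4,165+b/6-.4,.014) for a,b in T]
for p in P: print(p.round(4))
bl,br,fr,fl=P
print('len',np.linalg.norm(bl-fl),np.linalg.norm(br-fr),'w',np.linalg.norm(bl-br),np.linalg.norm(fl-fr))
S=[(462,292),(312,478),(155,393)]
Ps=[onz(ms,200+a/4-.4,150+b/4-.4,.014) for a,b in S]
for p in Ps: print('s',p.round(4))
x=(bl+br-fl-fr)/2; y=(bl+fl-br-fr)/2
yaw=np.arctan2(x[1],x[0]); yw2=np.arctan2(-y[0],y[1]); print(yaw,yw2)
c=(bl+br+fl+fr)/4; yaw=(yaw*1.4+yw2)/2.4
ax=np.array([np.cos(yaw),np.sin(yaw),0]); nest=c-ax*.0325; print('nest',nest,yaw)
xs=(Ps[0]-Ps[1]); print('side yaw',np.arctan2(xs[1],xs[0]))
cs=(Ps[0]+Ps[2])/2; print('side nest',cs-ax*.0325)
cb,e=tri(mt,(215+278/6-.4,165+258/6-.4),ms,(200+282/4-.4,150+92/4-.4)); print('crossbar',cb,e, 'expected',nest+ax*.005)
# lid
print('lid', onz(ms,200+285/4-.4,150+310/4-.4,.084), onz(mt,215+299/6-.4,165+342/6-.4,.084))
for n,p in [('or1',(250,271)),('or2',(315,226)),('pot2',(398,207)),('tape',(403,261)),('tubs',(165,222))]: print(n,onz(mt,*p,.064 if n!='tubs' else .148).round(3))
E
```

```text
[0.6748 0.1888 0.014 ]
[0.708  0.0452 0.014 ]
[ 0.5005 -0.0044  0.014 ]
[0.4649 0.139  0.014 ]
len 0.21577022387747694 0.21329509991498297 w 0.1473465516156025 0.14780096457201203
s [0.7088 0.0479 0.014 ]
s [ 0.5011 -0.0037  0.014 ]
s [0.4674 0.1356 0.014 ]
0.2339226799292355 0.2355344483535826
nest [0.55543303 0.08457648 0.014     ] 0.23459425010604676
side yaw 0.24312590515903126
side nest [0.55651284 0.08416694 0.014     ]
crossbar [0.56068759 0.08531872 0.30245589] 0.0003550742105887905 expected [0.56029607 0.08573872 0.014     ]
lid [0.55572686 0.08446872 0.084     ] [0.55405147 0.08290529 0.084     ]
or1 [0.392 0.133 0.064]
or2 [ 0.54  -0.087  0.064]
pot2 [ 0.601 -0.371  0.064]
tape [ 0.418 -0.377  0.064]
tubs [0.547 0.398 0.148]
```

The pot for the job is the white-lidded one in the nest, at top (264,223) and side (271,228). The orange ones at top (250,271) and (315,226) are look-alikes. The white one at (398,207) stands on the table and is pot2. The moves have no tilt axis, so I'll use free space to see how the arm behaves at the edge of its reach.

>>> carry_out(
  moves=[
    [0.5,0,-0.5,-0.1,-1],
    [1,0,-0.6,-0.2,-1],
    [1,0,-0.6,-0.295,-1],
    [1,0,-0.6,-0.295,-1],
  ],
)

```text
clock: 0.55
eef_pos: [0.1319, 0.5877, 0.3158]
tool_rot: [0.616, 0.788, 0.001, -0.0]
ft_force: [-0.5, 0.4, 0.1]
grip_width: 0.0283
```

>>> carry_out(
  moves=[
    [0.5,0.25,0,0,-1],
    [0.9,0.45,0,0,-1],
    [0.9,0.45,0,0,-1],
  ],
)

```text
clock: 0.85
eef_pos: [0.1542, 0.6867, 0.3085]
tool_rot: [0.617, 0.787, -0.003, 0.002]
ft_force: [-0.1, -0.6, -2.3]
grip_width: 0.0007
```

>>> carry_out(
  moves=[
    [0.5,0.25,0,0,-1],
    [0.9,0.45,0,0,-1],
    [0.9,0.45,0,0,-1],
  ],
)

```text
clock: 1.15
eef_pos: [0.1686, 0.7508, 0.2882]
tool_rot: [0.617, 0.787, 0.006, -0.003]
ft_force: [0.1, 3.2, -1.5]
grip_width: -0.0001
```

>>> carry_out(
  moves=[
    [0.5,0.25,0,0,-1],
    [0.9,0.45,0,0,-1],
    [0.9,0.45,0,0,-1],
    [0.9,0.45,0,0,-1],
  ],
)

```text
clock: 1.55
eef_pos: [0.1767, 0.7868, 0.2699]
tool_rot: [0.616, 0.787, 0.036, -0.017]
ft_force: [-0.5, 0.1, 0.3]
grip_width: 0.0001
```

```bash
python3 - <<'E'
from h import *
o=bot.get_obs(); print(o['joint_pos'].round(3),o['joint_vel'].round(2)); print(R.from_quat(o['tool_rot']).as_matrix().round(3))
E
```

```text
[1.35  0.964 1.273 1.799 0.    1.108] [ 0.    0.    0.02 -0.02 -0.   -0.  ]
[[-0.24   0.971  0.018]
 [ 0.968  0.238  0.079]
 [ 0.072  0.036 -0.997]]
```

>>> carry_out(
  moves=[
    [0.5,0.25,0,0,-1],
    [0.9,0.45,0,0,-1],
    [0.9,0.45,0,0,-1],
    [0.9,0.45,0,0,-1],
  ],
)

```text
clock: 1.95
eef_pos: [0.1837, 0.8181, 0.2453]
tool_rot: [0.615, 0.786, 0.059, -0.028]
ft_force: [0.8, 0.2, 0.8]
grip_width: 0.0003
```

```bash
python3 - <<'E'
from h import *
o=bot.get_obs(); print(o['joint_pos'].round(3),o['joint_vel'].round(2)); print(R.from_quat(o['tool_rot']).as_matrix().round(3))
E
```

```text
[ 1.35   0.999  1.274  1.716 -0.     1.107] [ 0.    0.01  0.01 -0.02 -0.   -0.  ]
[[-0.242  0.97   0.028]
 [ 0.963  0.236  0.126]
 [ 0.116  0.058 -0.992]]
```

>>> carry_out(
  moves=[
    [-0.45,-0.22,0,0,-1],
    [-0.9,-0.45,0,0,-1],
    [-0.9,-0.45,0,0,-1],
  ],
)

```text
clock: 2.25
eef_pos: [0.164, 0.7302, 0.2341]
tool_rot: [0.615, 0.786, 0.06, -0.028]
ft_force: [0.1, 1.1, 0.4]
grip_width: -0.0001
```

```bash
python3 - <<'E'
from h import *
o=bot.get_obs(); print(o['joint_pos'].round(3),o['joint_vel'].round(2)); print(R.from_quat(o['tool_rot']).as_matrix().round(3))
E
```

```text
[1.35  0.672 0.609 1.376 0.    1.107] [ 0.   -1.14 -2.21 -1.09 -0.    0.  ]
[[-0.242  0.97   0.029]
 [ 0.963  0.236  0.129]
 [ 0.119  0.059 -0.991]]
```

>>> carry_out(
  moves=[
    [-0.4,0.14,-0.3,0,-1],
    [-0.8,0.28,-0.6,0,-1],
    [-1,0.35,-0.7,0,-1],
  ],
)

```text
clock: 2.55
eef_pos: [0.2214, 0.6314, 0.2988]
tool_rot: [0.615, 0.785, 0.062, -0.029]
ft_force: [0.2, -0.3, 0.4]
grip_width: -0.0
```

>>> carry_out(
  moves=[
    [-0.4,0.14,-0.2,0,-1],
    [-0.8,0.28,-0.5,0,-1],
    [-1,0.35,-0.7,0,-1],
  ],
)

```text
clock: 2.85
eef_pos: [0.2776, 0.5337, 0.3568]
tool_rot: [0.616, 0.785, 0.06, -0.028]
ft_force: [0.8, 0.6, 1.2]
grip_width: 0.0001
```

>>> carry_out(
  moves=[
    [-0.45,0.16,-0.1,0,-1],
    [-0.9,0.31,-0.1,0,-1],
    [-1,0.35,-0.1,0,-1],
  ],
)

```text
clock: 3.15
eef_pos: [0.336, 0.4435, 0.3559]
tool_rot: [0.617, 0.784, 0.06, -0.027]
ft_force: [-0.1, 1.1, -0.2]
grip_width: -0.0001
```

>>> carry_out(
  moves=[
    [-0.45,0.16,0,0,-1],
    [-0.9,0.31,0,0,-1],
    [-1,0.35,0,0,-1],
  ],
)

```text
clock: 3.45
eef_pos: [0.3937, 0.3561, 0.3448]
tool_rot: [0.617, 0.784, 0.059, -0.028]
ft_force: [0.4, 0.6, -0.2]
grip_width: 0.0001
```

```bash
cat > g.py <<'E'
from h import *
import sys
NEST=np.array([.5558,.0844,0]);YAW=.236
AX=np.array([np.cos(YAW),np.sin(YAW),0]);AY=np.array([-np.sin(YAW),np.cos(YAW),0])
def st():
    o=bot.get_obs();M=R.from_quat(o['tool_rot']).as_matrix();p=o['eef_pos'];d=p-NEST
    print('t',round(o['clock'],2),'tcp',p.round(4),'press',round(d@AX,4),round(d@AY,4),'q',o['joint_pos'].round(3),'F',o['ft_force'].round(1),'w',round(o['grip_width'],4))
    print('z in press',(M[:,2]@AX).round(3),(M[:,2]@AY).round(3),'x in press',(M[:,0]@AX).round(3),(M[:,0]@AY).round(3),M[2,0].round(3))
    return p,M
def need(t):  # world target -> tool units
    p,M=st();print('need',(M.T@(np.array(t)-p)*10).round(3))
def pw(x,y,z): return NEST+AX*x+AY*y+np.array([0,0,z])
E
python3 -c "
from g import *
need(pw(.005,0,.37))"
```

```text
t 3.45 tcp [0.3937 0.3561 0.3448] press -0.0941 0.302 q [0.694 0.203 0.177 1.441 0.078 0.46 ] F [ 0.4  0.6 -0.2] w 0.0001
z in press 0.058 0.116 x in press -0.006 0.993 0.116
need [-2.976  1.008 -0.542]
```

>>> carry_out(
  moves=[
    [-0.45,0.16,-0.1,0,-1],
    [-0.9,0.31,-0.2,0,-1],
    [-1,0.35,-0.25,0,-1],
  ],
)

```text
clock: 3.75
eef_pos: [0.4513, 0.2655, 0.3605]
tool_rot: [0.617, 0.785, 0.06, -0.027]
ft_force: [0.4, -0.3, -0.6]
grip_width: -0.0001
```

>>> carry_out(
  moves=[
    [-0.45,0.16,-0.1,0,-1],
    [-0.9,0.31,-0.2,0,-1],
    [-1,0.33,-0.25,0,-1],
  ],
)

```text
clock: 4.05
eef_pos: [0.507, 0.1741, 0.375]
tool_rot: [0.617, 0.785, 0.059, -0.028]
ft_force: [0.3, 0.5, 0.0]
grip_width: 0.0001
```

>>> carry_out(
  moves=[
    [-0.45,0.16,0,0,-1],
    [-0.9,0.31,0,0,-1],
    [-0.95,0.33,0,0,-1],
    [-0.95,0.33,0,0,-1],
  ],
)

```text
clock: 4.45
eef_pos: [0.5605, 0.0927, 0.3649]
tool_rot: [0.616, 0.785, 0.059, -0.029]
ft_force: [0.1, 0.5, 1.4]
grip_width: 0.0003
```

```bash
python3 -c "
from g import *
need(pw(.005,0,.345))
cv2.imwrite('pics/side1.png',imaging.camera('side')[100:300,150:400,::-1].repeat(3,0).repeat(3,1))
"
```

```text
t 4.45 tcp [0.5605 0.0927 0.3649] press 0.0065 0.007 q [ 0.103  0.334  0.405  1.601  0.125 -0.136] F [0.1 0.5 1.4] w 0.0003
z in press 0.057 0.118 x in press -0.008 0.993 0.118
need [-0.093 -0.027  0.188]
```

View pics/side1.png

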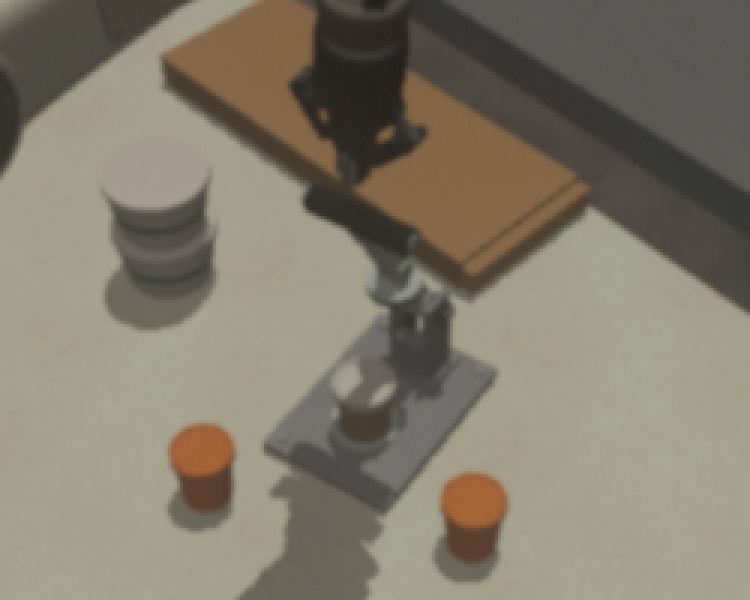

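```bash
python3 -c "
from g import *
p,M=st()
for a in [1.1,1.05,1,.9,.8,.7,.6,.5,.4,.3,.2,.1,.05,0]:
    t=pw(.1-.21*np.cos(a)+.004,-.003,.1115+.21*np.sin(a)+.038)
    print(a,(M.T@(t-p)*10).round(2))
"
```

```text
t 4.5 tcp [0.56   0.0936 0.3654] press 0.0062 0.008 q [ 0.104  0.333  0.404  1.601  0.125 -0.136] F [-0.1  0.6 -0.5] w 0.0
z in press 0.057 0.119 x in press -0.01 0.993 0.118
1.1 [-0.14  0.01  0.27]
1.05 [-0.15 -0.09  0.32]
1 [-0.15 -0.18  0.37]
0.9 [-0.17 -0.36  0.48]
0.8 [-0.18 -0.52  0.61]
0.7 [-0.2  -0.67  0.75]
0.6 [-0.22 -0.81  0.91]
0.5 [-0.24 -0.93  1.08]
0.4 [-0.26 -1.03  1.26]
0.3 [-0.28 -1.12  1.45]
0.2 [-0.3  -1.18  1.65]
0.1 [-0.33 -1.22  1.86]
0.05 [-0.34 -1.24  1.96]
0 [-0.35 -1.25  2.06]
```

>>> carry_out(
  moves=[
    [-0.14,0.01,0.2,0,-1],
    [-0.14,0.01,0.27,0,-1],
    [-0.15,-0.09,0.33,0,-1],
    [-0.15,-0.18,0.38,0,-1],
    [-0.16,-0.27,0.43,0,-1],
    [-0.17,-0.36,0.49,0,-1],
    [-0.18,-0.44,0.55,0,-1],
    [-0.18,-0.52,0.62,0,-1],
    [-0.18,-0.52,0.62,0,-1],
  ],
)

```text
clock: 5.4
eef_pos: [0.5122, 0.0711, 0.3012]
tool_rot: [0.615, 0.786, 0.058, -0.028]
ft_force: [-8.5, -6.0, 13.7]
grip_width: -0.0001
```

```bash
python3 -c "
from g import *
p,M=st()
for a in [.8,.7,.6,.5,.4,.3,.2,.1,.05,0]:
    t=pw(.1-.21*np.cos(a)+.004,-.003,.1115+.21*np.sin(a)+.038)
    print(a,(M.T@(t-p)*10).round(2))
cv2.imwrite('pics/side2.png',imaging.camera('side')[100:300,150:400,::-1].repeat(3,0).repeat(3,1))
"
```

```text
t 5.4 tcp [0.5122 0.0711 0.3012] press -0.0455 -0.0027 q [ 0.072  0.231  0.103  1.407  0.123 -0.17 ] F [-8.5 -6.  13.7] w -0.0001
z in press 0.055 0.115 x in press -0.011 0.993 0.115
0.8 [-0.    0.03  0.01]
0.7 [-0.02 -0.12  0.16]
0.6 [-0.04 -0.26  0.32]
0.5 [-0.06 -0.38  0.49]
0.4 [-0.08 -0.48  0.67]
0.3 [-0.1  -0.56  0.86]
0.2 [-0.12 -0.62  1.06]
0.1 [-0.15 -0.67  1.26]
0.05 [-0.16 -0.68  1.37]
0 [-0.17 -0.69  1.47]
```

View pics/side2.png

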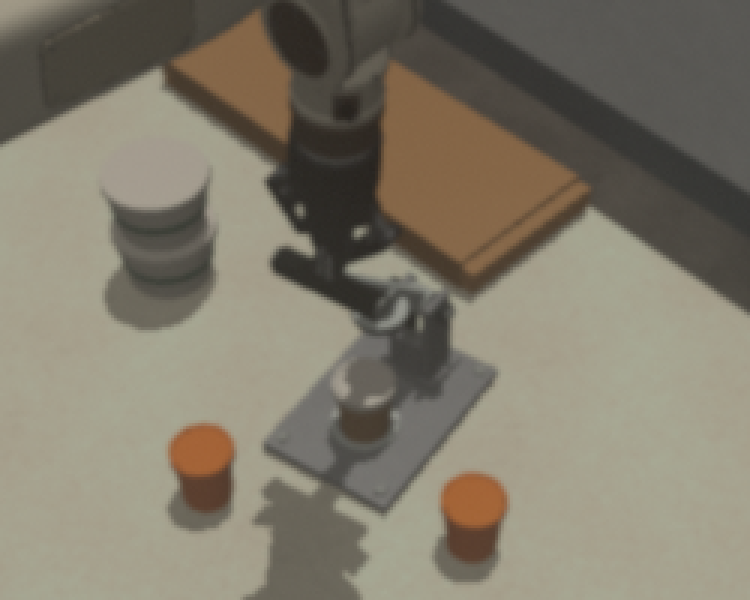

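>>> carry_out(
  moves=[
    [-0.01,-0.06,0.09,0,-1],
    [-0.02,-0.13,0.17,0,-1],
    [-0.03,-0.2,0.25,0,-1],
    [-0.04,-0.27,0.33,0,-1],
    [-0.05,-0.33,0.42,0,-1],
    [-0.06,-0.38,0.5,0,-1],
    [-0.07,-0.43,0.59,0,-1],
    [-0.08,-0.48,0.68,0,-1],
    [-0.09,-0.52,0.77,0,-1],
    [-0.1,-0.56,0.87,0,-1],
    [-0.1,-0.56,0.87,0,-1],
  ],
)

```text
clock: 6.55
eef_pos: [0.4656, 0.059, 0.2064]
tool_rot: [0.615, 0.786, 0.059, -0.029]
ft_force: [-0.3, 0.6, 3.7]
grip_width: -0.0001
```

```bash
python3 -c "
from g import *
p,M=st()
for a in [.3,.2,.1,.05,0]:
    t=pw(.1-.21*np.cos(a)+.004,-.003,.1115+.21*np.sin(a)+.038)
    print(a,(M.T@(t-p)*10).round(2))
cv2.imwrite('pics/side3.png',imaging.camera('side')[100:300,150:400,::-1].repeat(3,0).repeat(3,1))
"
```

```text
t 6.55 tcp [0.4656 0.059  0.2064] press -0.0936 -0.0036 q [ 0.051  0.185 -0.206  1.147  0.126 -0.189] F [-0.3  0.6  3.7] w -0.0001
z in press 0.056 0.118 x in press -0.01 0.993 0.118
0.3 [ 0.01 -0.03 -0.05]
0.2 [-0.01 -0.09  0.15]
0.1 [-0.04 -0.13  0.35]
0.05 [-0.05 -0.15  0.45]
0 [-0.06 -0.16  0.56]
```

View pics/side3.png

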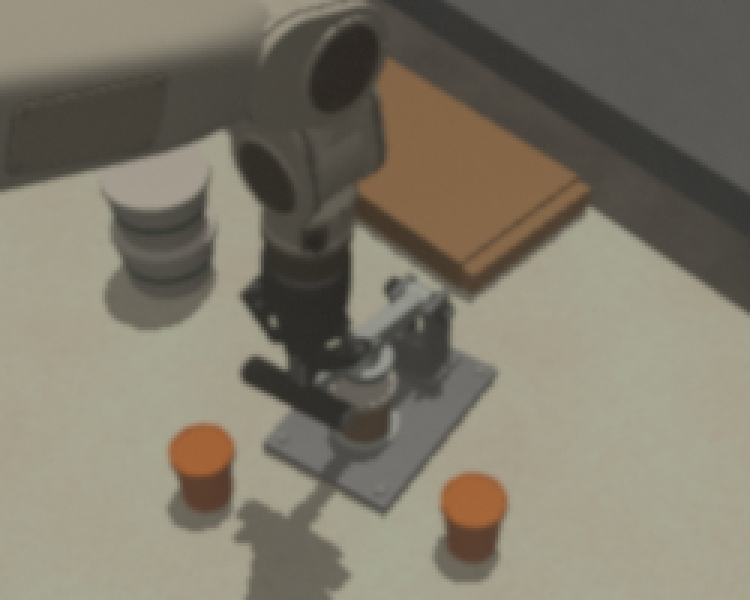

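```bash
python3 -c "
from g import *
p,M=st();m=imaging.camera_model('side')
for a in [.4,.3,.2,.1,0]:
    for y in (-.055,.055):
      print(a,y,(3*(proj(m,pw(.1-.21*np.cos(a),y,.1115+.21*np.sin(a)))-[150,100])).round())
print('tip',3*(proj(m,p+M[:,2]*.025)-[150,100]))
cv2.imwrite('pics/wrist3.png',imaging.camera('wrist')[:,:,::-1])
"
```

```text
t 6.6 tcp [0.466  0.0591 0.2072] press -0.0932 -0.0036 q [ 0.051  0.184 -0.205  1.148  0.127 -0.189] F [-1.7  1.1  3.9] w -0.0
z in press 0.056 0.118 x in press -0.01 0.993 0.118
0.4 -0.055 [351. 395.]
0.4 0.055 [252. 344.]
0.3 -0.055 [347. 414.]
0.3 0.055 [249. 363.]
0.2 -0.055 [344. 432.]
0.2 0.055 [247. 381.]
0.1 -0.055 [343. 449.]
0.1 0.055 [247. 397.]
0 -0.055 [343. 463.]
0 0.055 [248. 412.]
tip [303.10442064 376.0265604 ]
```

View pics/wrist3.png

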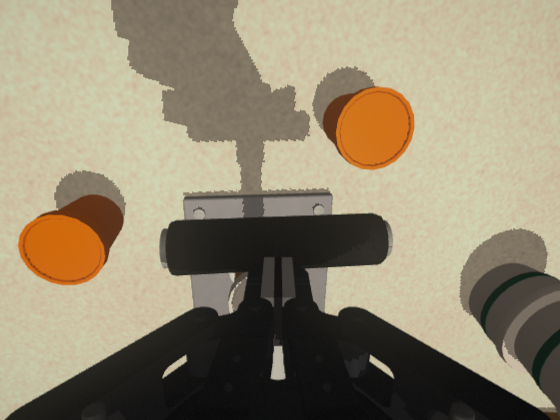

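>>> carry_out(
  moves=[
    [0,-0.05,0.05,0,-1],
    [-0.01,-0.09,0.15,0,-1],
    [-0.02,-0.11,0.25,0,-1],
    [-0.04,-0.13,0.35,0,-1],
    [-0.05,-0.15,0.43,0,-1],
    [-0.06,-0.16,0.5,0,-1],
    [-0.06,-0.16,0.56,0,-1],
    [-0.06,-0.16,0.58,0,-1],
    [-0.06,-0.16,0.58,0,-1],
  ],
)

```text
clock: 7.55
eef_pos: [0.4534, 0.0561, 0.1499]
tool_rot: [0.615, 0.786, 0.058, -0.028]
ft_force: [-5.3, -3.6, 16.4]
grip_width: 0.0001
```

```bash
python3 -c "
from g import *
p,M=st()
cv2.imwrite('pics/side4.png',imaging.camera('side')[100:300,150:400,::-1].repeat(3,0).repeat(3,1))
"
```

```text
t 7.55 tcp [0.4534 0.0561 0.1499] press -0.1062 -0.0035 q [ 0.047  0.211 -0.332  0.993  0.125 -0.193] F [-5.3 -3.6 16.4] w 0.0001
z in press 0.057 0.116 x in press -0.009 0.993 0.116
```

View pics/side4.png

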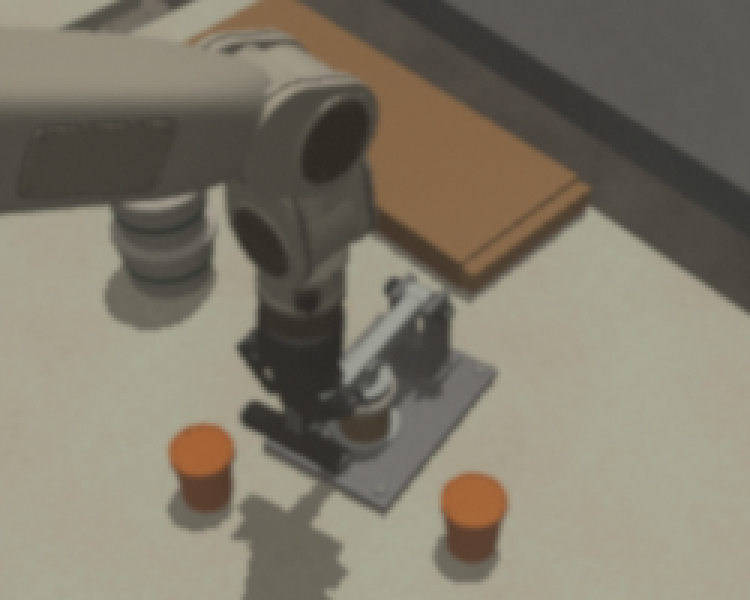

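>>> carry_out(
  moves=[
    [0,0,0.03,0,-1],
    [0,0,0.06,0,-1],
    [0,0,0.06,0,-1],
    [0,0,0.06,0,-1],
  ],
)

```text
clock: 8.0
eef_pos: [0.4535, 0.0562, 0.1483]
tool_rot: [0.616, 0.785, 0.059, -0.026]
ft_force: [-17.7, -9.1, 48.8]
grip_width: 0.0003
```

>>> carry_out(
  moves=[
    [0,0,-0.06,0,-1],
    [0,0.0,-0.3,0,-1],
    [0,0.05,-0.6,0,-1],
    [0,0.05,-1,0,-1],
  ],
)

```text
clock: 8.4
eef_pos: [0.4545, 0.0459, 0.241]
tool_rot: [0.615, 0.786, 0.057, -0.03]
ft_force: [1.2, 0.3, -1.4]
grip_width: -0.0001
```

>>> carry_out(
  moves=[
    [0,0.1,-0.4,0,-1],
    [0,0.3,-0.8,0,-1],
    [0,0.3,-1,0,-1],
  ],
)

```text
clock: 8.7
eef_pos: [0.4842, 0.0403, 0.3453]
tool_rot: [0.615, 0.786, 0.06, -0.027]
ft_force: [0.0, -0.1, -0.8]
grip_width: 0.0
```

>>> carry_out(
  moves=[
    [0,0.0,-0.45,0,-1],
    [0,0,-0.6,0,-1],
    [0,0,-0.6,0,-1],
  ],
)

```text
clock: 9.0
eef_pos: [0.4813, 0.0324, 0.404]
tool_rot: [0.615, 0.786, 0.06, -0.027]
ft_force: [0.4, -1.0, 0.1]
grip_width: 0.0003
```

```bash
python3 -c "
from g import *
p,M=st()
cv2.imwrite('pics/side5.png',imaging.camera('side')[100:300,150:400,::-1].repeat(3,0).repeat(3,1))
"
```

```text
t 9.0 tcp [0.4813 0.0324 0.404 ] press -0.0846 -0.0332 q [-0.006  0.167  0.285  1.659  0.128 -0.247] F [ 0.4 -1.   0.1] w 0.0003
z in press 0.06 0.116 x in press -0.01 0.993 0.116
```

View pics/side5.png

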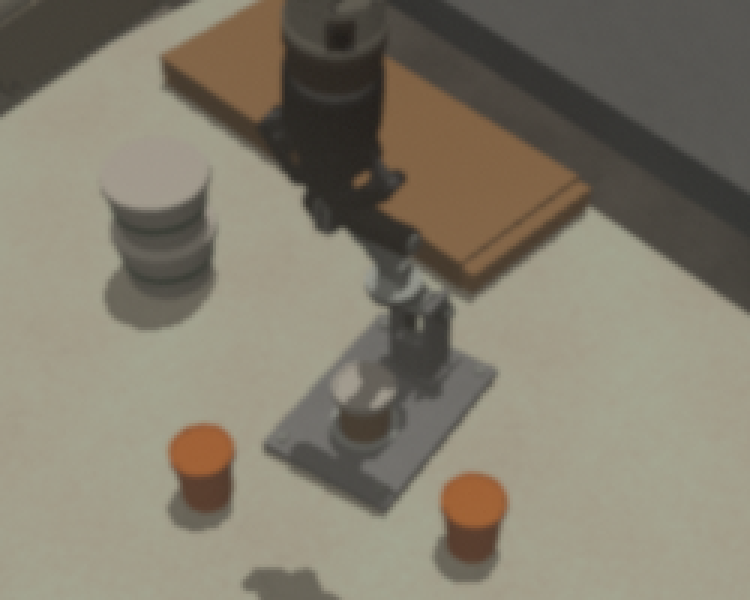

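>>> carry_out(
  moves=[
    [-0.2,0.4,-0.2,0,1],
    [-0.35,0.8,-0.4,0,1],
    [-0.4,1,-0.5,0,1],
  ],
)

```text
clock: 9.35
eef_pos: [0.5877, 0.0108, 0.4502]
tool_rot: [0.615, 0.785, 0.057, -0.03]
ft_force: [0.3, -0.9, 0.2]
grip_width: 0.0432
```

>>> carry_out(
  moves=[
    [-0.15,0.45,0,0,1],
    [-0.3,0.9,0,0,1],
    [-0.35,1,0,0,1],
  ],
)

```text
clock: 9.65
eef_pos: [0.6497, -0.0006, 0.4394]
tool_rot: [0.614, 0.786, 0.046, -0.051]
ft_force: [3.7, -0.3, 2.6]
grip_width: 0.0845
```

>>> carry_out(
  moves=[
    [-0.12,0.45,0,0,1],
    [-0.22,0.9,0,0,1],
    [-0.24,1,0,0,1],
    [-0.24,1,0,0,1],
  ],
)

```text
clock: 10.05
eef_pos: [0.6459, -0.0019, 0.4461]
tool_rot: [0.613, 0.787, 0.049, -0.05]
ft_force: [-0.2, -0.4, -0.5]
grip_width: 0.0854
```

```bash
python3 -c "
from g import *
p,M=st();print(M.round(3))
"
```

```text
t 10.05 tcp [ 0.6459 -0.0019  0.4461] press 0.0674 -0.105 q [-0.062  0.721  1.272  2.149  0.138 -0.31 ] F [-0.2 -0.4 -0.5] w 0.0854
z in press 0.015 0.139 x in press -0.011 0.99 0.139
[[-0.242  0.97  -0.018]
 [ 0.96   0.242  0.139]
 [ 0.139  0.017 -0.99 ]]
```

>>> carry_out(
  moves=[
    [-0.4,0.1,0.3,0,-1],
    [-0.65,0.2,0.6,0,-1],
    [-0.75,0.2,0.97,0,-1],
    [-0.75,0.2,0.97,0,-1],
  ],
)

```text
clock: 10.45
eef_pos: [0.676, -0.0561, 0.3276]
tool_rot: [0.615, 0.785, 0.042, -0.061]
ft_force: [-0.6, -0.2, -2.6]
grip_width: 0.0281
```

>>> carry_out(
  moves=[
    [-0.12,0.4,0.3,0,-1],
    [-0.24,0.8,0.4,0,-1],
    [-0.3,1,0.4,0,-1],
    [-0.3,1,0.4,0,-1],
  ],
)

```text
clock: 10.85
eef_pos: [0.7638, -0.0508, 0.283]
tool_rot: [0.614, 0.786, 0.055, -0.041]
ft_force: [2.4, -0.4, 2.1]
grip_width: -0.0001
```

```bash
python3 -c "
from g import *
p,M=st();print(M.round(3))
"
```

```text
t 10.85 tcp [ 0.7638 -0.0508  0.283 ] press 0.1706 -0.1801 q [-0.116  0.95   1.276  1.91   0.137 -0.362] F [ 2.4 -0.4  2.1] w -0.0001
z in press 0.035 0.133 x in press -0.012 0.991 0.133
[[-0.243  0.97   0.003]
 [ 0.961  0.24   0.137]
 [ 0.133  0.036 -0.991]]
```

>>> carry_out(
  moves=[
    [-0.15,0.5,-0.15,0,-1],
    [-0.3,1,-0.3,0,-1],
    [-0.3,1,-0.3,0,-1],
    [-0.3,1,-0.3,0,-1],
  ],
)

```text
clock: 11.25
eef_pos: [0.7884, -0.0506, 0.2764]
tool_rot: [0.615, 0.785, 0.07, -0.019]
ft_force: [-0.2, 0.6, -0.3]
grip_width: -0.0
```

>>> carry_out(
  moves=[
    [-0.15,0.5,-0.15,0,-1],
    [-0.3,1,-0.3,0,-1],
    [-0.3,1,-0.3,0,-1],
    [-0.3,1,-0.3,0,-1],
  ],
)

```text
clock: 11.65
eef_pos: [0.8113, -0.0503, 0.2679]
tool_rot: [0.616, 0.783, 0.083, 0.0]
ft_force: [-0.9, -0.5, -0.1]
grip_width: 0.0
```

```bash
python3 -c "
from g import *
p,M=st();print(M.round(3))
"
```

```text
t 11.65 tcp [ 0.8113 -0.0503  0.2679] press 0.2169 -0.1907 q [-0.11   0.972  1.275  1.786  0.14  -0.341] F [-0.9 -0.5 -0.1] w 0.0
z in press 0.13 0.102 x in press -0.008 0.995 0.102
[[-0.24   0.965  0.103]
 [ 0.965  0.227  0.129]
 [ 0.102  0.13  -0.986]]
```

>>> carry_out(
  moves=[
    [-0.25,1,-0.6,0,-1],
    [-0.25,1,-0.6,0,-1],
    [-0.25,1,-0.6,0,-1],
    [-0.25,1,-0.6,0,-1],
  ],
)

```text
clock: 12.05
eef_pos: [0.8207, -0.0486, 0.2898]
tool_rot: [0.617, 0.781, 0.097, 0.022]
ft_force: [0.1, 1.3, -0.0]
grip_width: -0.0003
```

>>> carry_out(
  moves=[
    [-0.25,1,0,0,-1],
    [-0.25,1,0,0,-1],
    [-0.25,1,0,0,-1],
    [-0.25,1,0,0,-1],
  ],
)

```text
clock: 12.45
eef_pos: [0.8526, -0.0427, 0.2681]
tool_rot: [0.617, 0.778, 0.111, 0.041]
ft_force: [0.8, -0.5, 0.2]
grip_width: -0.0003
```

```bash
python3 -c "
from g import *
p,M=st();print(M.round(3))
"
```

```text
t 12.45 tcp [ 0.8526 -0.0427  0.2681] press 0.2589 -0.193 q [-0.096  0.978  1.275  1.677  0.141 -0.313] F [ 0.8 -0.5  0.2] w -0.0003
z in press 0.224 0.072 x in press -0.003 0.997 0.073
[[-0.236  0.951  0.201]
 [ 0.969  0.215  0.122]
 [ 0.073  0.223 -0.972]]
```

>>> carry_out(
  moves=[
    [-0.25,1,-0.6,0,-1],
    [-0.25,1,-0.6,0,-1],
    [-0.25,1,-0.6,0,-1],
    [-0.25,1,-0.6,0,-1],
  ],
)

```text
clock: 12.85
eef_pos: [0.8575, -0.0434, 0.302]
tool_rot: [0.616, 0.775, 0.126, 0.064]
ft_force: [0.5, 0.1, -0.5]
grip_width: -0.0001
```

>>> carry_out(
  moves=[
    [-0.3,1,-0.5,0,-1],
    [-0.3,1,-0.5,0,-1],
    [-0.3,1,-0.5,0,-1],
    [-0.3,1,-0.5,0,-1],
  ],
)

```text
clock: 13.25
eef_pos: [0.8652, -0.0477, 0.3251]
tool_rot: [0.615, 0.771, 0.141, 0.084]
ft_force: [0.0, -0.7, -1.0]
grip_width: 0.0002
```

>>> carry_out(
  moves=[
    [-0.3,1,-0.3,0,-1],
    [-0.3,1,-0.3,0,-1],
    [-0.3,1,-0.3,0,-1],
    [-0.3,1,-0.3,0,-1],
  ],
)

```text
clock: 13.65
eef_pos: [0.8797, -0.0503, 0.3371]
tool_rot: [0.614, 0.767, 0.155, 0.104]
ft_force: [0.8, 0.3, 0.2]
grip_width: -0.0002
```

```bash
python3 -c "
from g import *
p,M=st();print(M.round(3))
"
```

```text
t 13.65 tcp [ 0.8797 -0.0503  0.3371] press 0.2834 -0.2067 q [-0.103  0.909  1.275  1.589  0.145 -0.297] F [0.8 0.3 0.2] w -0.0002
z in press 0.366 0.024 x in press 0.01 0.999 0.03
[[-0.224  0.91   0.35 ]
 [ 0.974  0.198  0.109]
 [ 0.03   0.366 -0.93 ]]
```

>>> carry_out(
  moves=[
    [-0.25,1,-0.4,0,-1],
    [-0.25,1,-0.4,0,-1],
    [-0.25,1,-0.4,0,-1],
    [-0.25,1,-0.4,0,-1],
  ],
)

```text
clock: 14.05
eef_pos: [0.8876, -0.0501, 0.3633]
tool_rot: [0.612, 0.762, 0.17, 0.126]
ft_force: [-0.8, 0.3, -0.9]
grip_width: -0.0001
```

>>> carry_out(
  moves=[
    [-0.2,1,-0.4,0,-1],
    [-0.2,1,-0.4,0,-1],
    [-0.2,1,-0.4,0,-1],
    [-0.2,1,-0.4,0,-1],
  ],
)

```text
clock: 14.45
eef_pos: [0.8934, -0.0463, 0.3914]
tool_rot: [0.61, 0.756, 0.185, 0.147]
ft_force: [0.1, -0.3, 0.8]
grip_width: -0.0001
```

```bash
python3 -c "
from g import *
p,M=st();print(M.round(3))
"
```

```text
t 14.45 tcp [ 0.8934 -0.0463  0.3914] press 0.2977 -0.206 q [-0.096  0.857  1.275  1.532  0.143 -0.276] F [ 0.1 -0.3  0.8] w -0.0001
z in press 0.459 -0.007 x in press 0.022 1.0 0.003
[[-0.212  0.868  0.448]
 [ 0.977  0.187  0.1  ]
 [ 0.003  0.459 -0.888]]
```

>>> carry_out(
  moves=[
    [0,-0.4,-0.1,0,1],
    [0,-0.8,-0.2,0,1],
    [0,-1,-0.2,0,1],
  ],
)

```text
clock: 14.75
eef_pos: [0.8039, -0.0664, 0.3644]
tool_rot: [0.61, 0.756, 0.185, 0.148]
ft_force: [1.2, -1.1, 1.6]
grip_width: 0.0433
```

>>> carry_out(
  moves=[
    [0,-0.45,-0.1,0,1],
    [0,-0.9,-0.2,0,1],
    [0,-1,-0.2,0,1],
  ],
)

```text
clock: 15.05
eef_pos: [0.701, -0.0876, 0.3324]
tool_rot: [0.612, 0.756, 0.182, 0.143]
ft_force: [0.2, -0.7, 0.3]
grip_width: 0.0847
```

>>> carry_out(
  moves=[
    [0,-0.45,-0.1,0,1],
    [0,-0.9,-0.2,0,1],
    [0,-1,-0.2,0,1],
  ],
)

```text
clock: 15.35
eef_pos: [0.6064, -0.108, 0.3056]
tool_rot: [0.612, 0.756, 0.183, 0.144]
ft_force: [-0.0, -0.6, -0.1]
grip_width: 0.0854
```

>>> carry_out(
  moves=[
    [0,-0.45,-0.1,0,1],
    [0,-0.9,-0.2,0,1],
    [0,-1,-0.2,0,1],
  ],
)

```text
clock: 15.65
eef_pos: [0.5121, -0.1286, 0.2788]
tool_rot: [0.612, 0.756, 0.183, 0.145]
ft_force: [0.5, -0.1, -0.2]
grip_width: 0.0857
```

```bash
python3 -c "
from g import *
need(pw(-.115,0,.267))
"
```

```text
t 15.65 tcp [ 0.5121 -0.1286  0.2788] press -0.0923 -0.1969 q [-0.383  0.01  -0.304  0.859  0.261 -0.54 ] F [ 0.5 -0.1 -0.2] w 0.0857
z in press 0.454 -0.006 x in press 0.025 1.0 0.006
need [ 1.962 -0.304 -0.01 ]
```

Orientation now leans 0.47 rad back to the operator, as wanted. Next I move sideways to the press axis.

>>> carry_out(
  moves=[
    [0.3,-0.3,0,0,1],
    [0.7,-0.3,0,0,1],
    [1,-0.3,0,0,1],
  ],
)

```text
clock: 15.95
eef_pos: [0.4689, -0.0356, 0.2679]
tool_rot: [0.611, 0.756, 0.185, 0.147]
ft_force: [0.4, 0.3, 0.4]
grip_width: 0.0854
```

>>> carry_out(
  moves=[
    [0.45,0,0,0.015,1],
    [0.85,0,0,0.015,1],
    [0.97,0,0,0.015,1],
    [0.97,0,0,0.015,1],
    [0.97,0,0,0.015,1],
  ],
)

```text
clock: 16.45
eef_pos: [0.4492, 0.0589, 0.2686]
tool_rot: [0.619, 0.749, 0.187, 0.145]
ft_force: [-0.3, 1.0, 0.2]
grip_width: 0.0854
```

```bash
python3 -c "
from g import *
p,M=st(); z=M[:,2]
t=pw(0,0,.045)-.006*z
print('need',(M.T@(t-p)*10).round(3))
cv2.imwrite('pics/wrist6.png',imaging.camera('wrist')[:,:,::-1])
cv2.imwrite('pics/side6.png',imaging.camera('side')[100:300,150:400,::-1].repeat(3,0).repeat(3,1))
"
```

```text
t 16.45 tcp [0.4492 0.0589 0.2686] press -0.1096 0.0001 q [ 0.095 -0.19  -0.52   0.768  0.058 -0.082] F [-0.3  1.   0.2] w 0.0854
z in press 0.459 -0.007 x in press 0.042 0.999 0.014
need [ 0.013 -0.054  2.429]
```

View pics/wrist6.png

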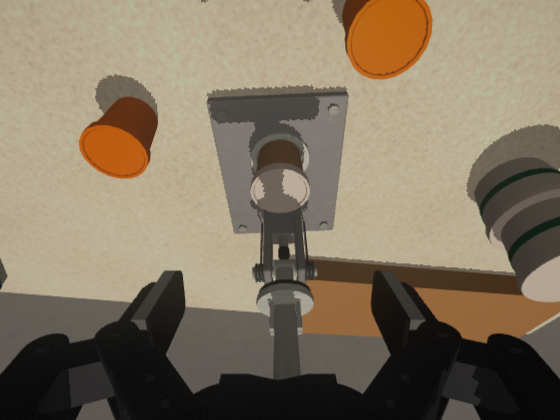

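View pics/side6.png

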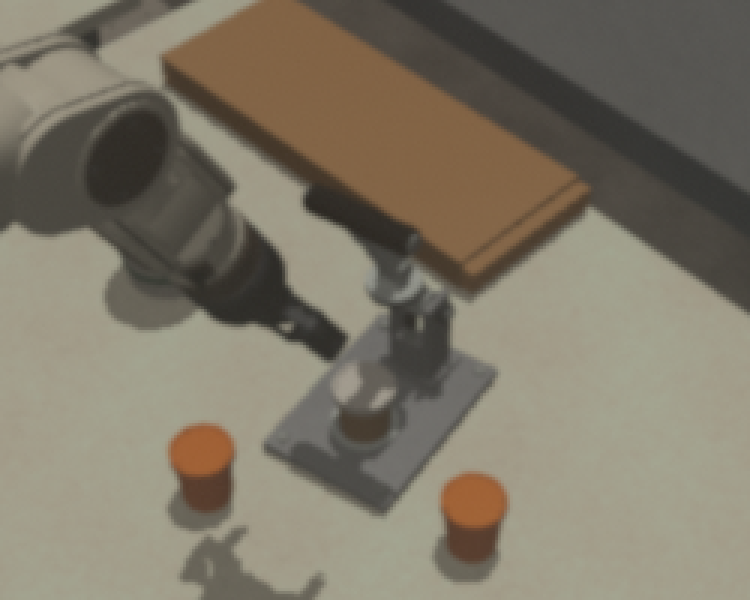

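```bash
python3 -c "
from g import *
m=imaging.camera_model('wrist')
w=onz(m,280,191,.0765);d=w-NEST;print(w,d@AX,d@AY)
"
```

```text
[0.5526803  0.08341191 0.0765    ] -0.00326425559606096 -0.00023126433347415352
```

>>> carry_out(
  moves=[
    [0.0,-0.05,0.3,-0.027,1],
    [0.0,-0.05,0.7,-0.027,1],
    [0.0,-0.05,1,-0.027,1],
    [0.0,-0.05,1,-0.027,1],
  ],
)

```text
clock: 16.95
eef_pos: [0.487, 0.0663, 0.1719]
tool_rot: [0.605, 0.762, 0.18, 0.145]
ft_force: [-0.5, -0.5, 0.2]
grip_width: 0.0853
```

```bash
python3 -c "
from g import *
p,M=st(); z=M[:,2]
t=pw(0,0,.045)-.006*z
print('need',(M.T@(t-p)*10).round(3))
m=imaging.camera_model('wrist')
cv2.imwrite('pics/wrist7.png',imaging.camera('wrist')[:,:,::-1])
"
```

```text
t 16.95 tcp [0.487  0.0663 0.1719] press -0.0711 -0.0015 q [ 0.106 -0.001 -0.627  0.48   0.051 -0.111] F [-0.5 -0.5  0.2] w 0.0853
z in press 0.45 -0.007 x in press 0.008 1.0 -0.004
need [0.025 0.063 1.393]
```

View pics/wrist7.png

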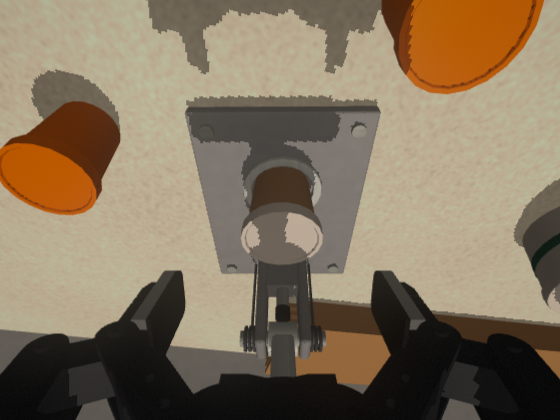

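>>> carry_out(
  moves=[
    [0.01,0.03,0.3,0,1],
    [0.02,0.04,0.6,0,1],
    [0.02,0.04,0.85,0,1],
    [0.02,0.04,0.85,0,1],
  ],
)

```text
clock: 17.4
eef_pos: [0.5293, 0.0783, 0.1013]
tool_rot: [0.604, 0.762, 0.182, 0.147]
ft_force: [-0.9, 0.4, -0.1]
grip_width: 0.0857
```

```bash
python3 -c "
from g import *
p,M=st(); z=M[:,2]
t=pw(-.002,0,.045)-.006*z
print('need',(M.T@(t-p)*10).round(3))
m=imaging.camera_model('wrist')
cv2.imwrite('pics/wrist8.png',imaging.camera('wrist')[:,:,::-1])
"
```

```text
t 17.4 tcp [0.5293 0.0783 0.1013] press -0.0271 0.0003 q [ 0.124  0.193 -0.644  0.264  0.044 -0.096] F [-0.9  0.4 -0.1] w 0.0857
z in press 0.455 -0.007 x in press 0.007 1.0 -0.004
need [ 0.001 -0.032  0.556]
```

View pics/wrist8.png

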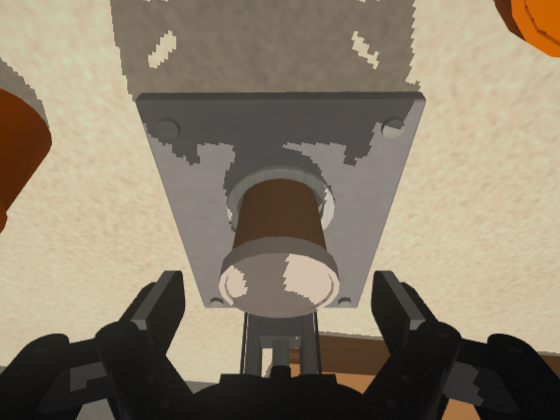

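>>> carry_out(
  moves=[
    [0,-0.03,0.2,0,1],
    [0,-0.03,0.4,0,1],
    [0,-0.03,0.55,0,1],
    [0,-0.03,0.55,0,1],
  ],
)

```text
clock: 17.85
eef_pos: [0.5518, 0.0835, 0.053]
tool_rot: [0.603, 0.762, 0.183, 0.148]
ft_force: [-1.4, 0.2, -0.5]
grip_width: 0.0856
```

```bash
python3 -c "
from g import *
p,M=st(); z=M[:,2]
t=pw(-.002,0,.045)-.006*z
print('need',(M.T@(t-p)*10).round(3))
cv2.imwrite('pics/wrist9.png',imaging.camera('wrist')[:,:,::-1])
"
```

```text
t 17.85 tcp [0.5518 0.0835 0.053 ] press -0.0041 0.0001 q [ 0.129  0.322 -0.646  0.129  0.042 -0.091] F [-1.4  0.2 -0.5] w 0.0856
z in press 0.458 -0.007 x in press 0.006 1.0 -0.005
need [-0.    -0.019  0.021]
```

View pics/wrist9.png

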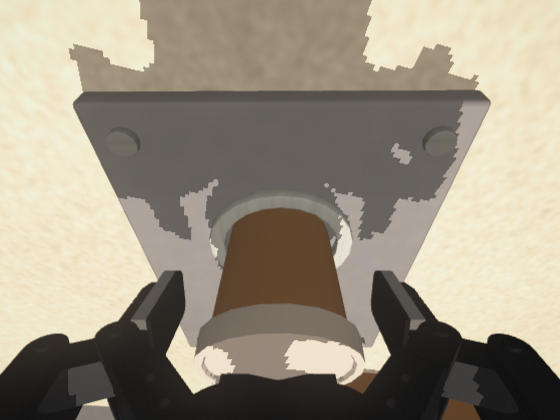

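>>> carry_out(
  moves=[
    [0,-0.02,0.02,0,0.5],
    [0,-0.02,0.02,0,0],
    [0,-0.02,0.02,0,-1],
    [0,-0.02,0.02,0,-1],
    [0,-0.02,0.02,0,-1],
    [0,-0.02,0.02,0,-1],
  ],
)

```text
clock: 18.5
eef_pos: [0.552, 0.0838, 0.0528]
tool_rot: [0.603, 0.762, 0.185, 0.15]
ft_force: [-5.8, -1.4, 12.7]
grip_width: 0.0574
```

```bash
python3 -c "
from g import *
p,M=st(); print(M.T@np.array([0,0,1.]))
cv2.imwrite('pics/wrist10.png',imaging.camera('wrist')[:,:,::-1])
"
```

```text
t 18.5 tcp [0.552  0.0838 0.0528] press -0.0038 0.0003 q [ 0.13   0.322 -0.651  0.118  0.042 -0.092] F [-5.8 -1.4 12.7] w 0.0574
z in press 0.463 -0.007 x in press 0.006 1.0 -0.005
[-0.0052385   0.46277878 -0.88645833]
```

View pics/wrist10.png

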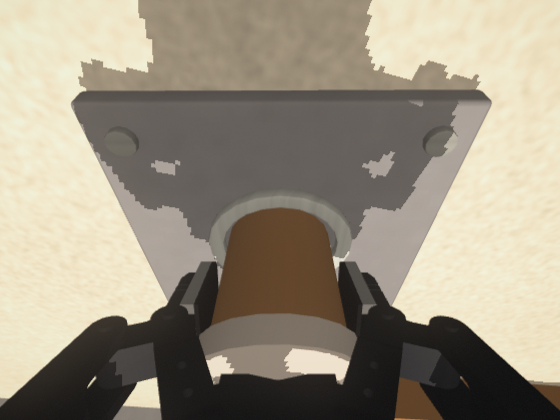

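>>> carry_out(
  moves=[
    [0,0.02,-0.04,0,-1],
    [0,0.05,-0.09,0,-1],
    [0,0.07,-0.14,0,-1],
    [0,0.1,-0.2,0,-1],
    [0,0.12,-0.24,0,-1],
    [0,0.12,-0.24,0,-1],
  ],
)

```text
clock: 19.15
eef_pos: [0.5507, 0.0838, 0.0773]
tool_rot: [0.603, 0.762, 0.184, 0.149]
ft_force: [0.6, -0.4, -1.5]
grip_width: 0.0579
```

```bash
python3 -c "
from g import *
p,M=st(); print(M.T@np.array([0,0,1.]))
cv2.imwrite('pics/wrist11.png',imaging.camera('wrist')[:,:,::-1])
cv2.imwrite('pics/side11.png',imaging.camera('side')[100:300,150:400,::-1].repeat(3,0).repeat(3,1))
"
```

```text
t 19.15 tcp [0.5507 0.0838 0.0773] press -0.0051 0.0006 q [ 0.13   0.273 -0.625  0.199  0.042 -0.091] F [ 0.6 -0.4 -1.5] w 0.0579
z in press 0.459 -0.007 x in press 0.005 1.0 -0.005
[-0.00491071  0.45886278 -0.88849358]
```

View pics/wrist11.png

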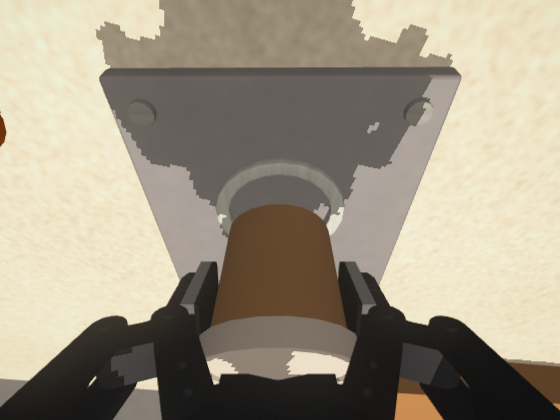

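View pics/side11.png

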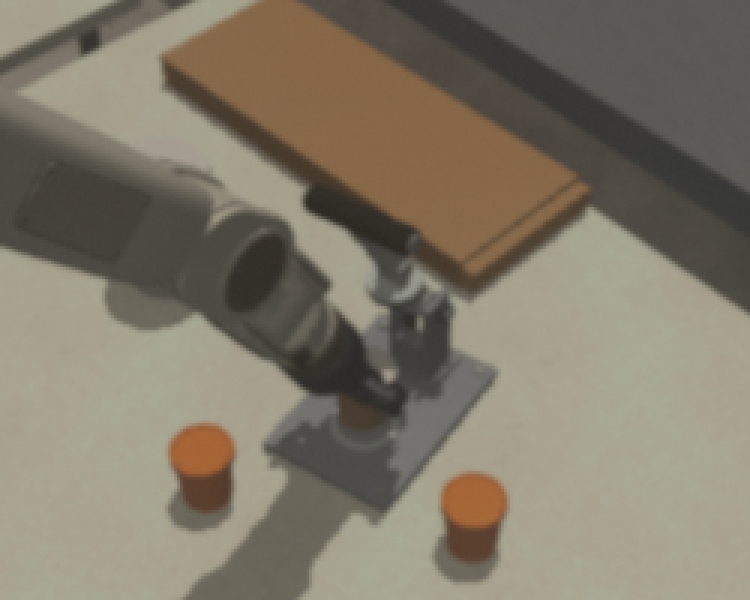

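>>> carry_out(
  moves=[
    [0,-0.07,-0.09,0,-1],
    [0,-0.18,-0.24,0,-1],
    [0,-0.32,-0.44,0,-1],
    [0,-0.46,-0.64,0,-1],
    [0,-0.6,-0.82,0,-1],
    [0,-0.66,-0.92,0,-1],
    [0,-0.66,-0.92,0,-1],
  ],
)

```text
clock: 19.95
eef_pos: [0.45, 0.0606, 0.1281]
tool_rot: [0.603, 0.762, 0.183, 0.148]
ft_force: [0.4, 0.0, -1.3]
grip_width: 0.0575
```

>>> carry_out(
  moves=[
    [0,-0.02,-0.1,0,-1],
    [0,-0.05,-0.25,0,-1],
    [0,-0.08,-0.42,0,-1],
    [0,-0.1,-0.6,0,-1],
    [0,-0.1,-0.78,0,-1],
    [0,-0.1,-0.93,0,-1],
    [0,-0.1,-1,0,-1],
    [0,-0.1,-1,0,-1],
  ],
)

```text
clock: 20.75
eef_pos: [0.3991, 0.0489, 0.2133]
tool_rot: [0.603, 0.762, 0.184, 0.149]
ft_force: [1.3, 0.5, -1.5]
grip_width: 0.0575
```

```bash
python3 -c "
from g import *
p,M=st(); print(M.T@np.array([0,0,1.]))
"
```

```text
t 20.75 tcp [0.3991 0.0489 0.2133] press -0.1606 0.0021 q [ 0.076 -0.257 -0.718  0.637  0.066 -0.14 ] F [ 1.3  0.5 -1.5] w 0.0575
z in press 0.459 -0.007 x in press 0.005 1.0 -0.005
[-0.0050823   0.45927924 -0.88827741]
```

>>> carry_out(
  moves=[
    [0,0.05,-0.1,0,-1],
    [0,0.11,-0.22,0,-1],
    [0,0.18,-0.34,0,-1],
    [0,0.22,-0.42,0,-1],
    [0,0.23,-0.44,0,-1],
    [0,0.23,-0.44,0,-1],
    [0,0.23,-0.44,0,-1],
    [0,0.23,-0.44,0,-1],
    [0,0.23,-0.44,0,-1],
    [0,0.23,-0.44,0,-1],
  ],
)

```text
clock: 21.75
eef_pos: [0.3987, 0.0491, 0.2616]
tool_rot: [0.603, 0.762, 0.183, 0.148]
ft_force: [-0.4, -0.1, -2.3]
grip_width: 0.0573
```

```bash
python3 -c "
from g import *
p,M=st(); print(bot.get_obs()['joint_vel'].round(3))
for n in ['wrist','side','top']: cv2.imwrite(f'pics/{n}12.png',imaging.camera(n)[:,:,::-1])
"
```

```text
t 21.75 tcp [0.3987 0.0491 0.2616] press -0.161 0.0024 q [ 0.077 -0.3   -0.611  0.789  0.066 -0.139] F [-0.4 -0.1 -2.3] w 0.0573
z in press 0.457 -0.007 x in press 0.006 1.0 -0.005
[ 0.001 -0.001  0.003  0.001 -0.002 -0.   ]
```

View pics/side12.png

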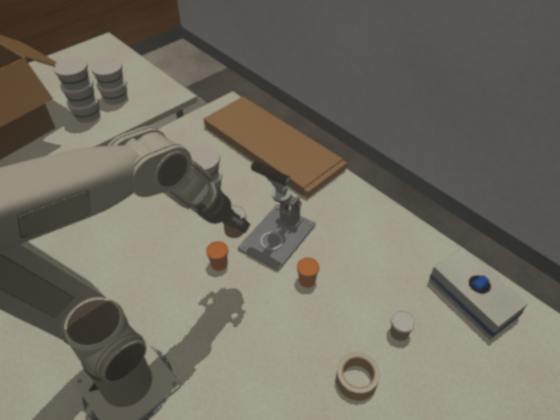

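View pics/wrist12.png

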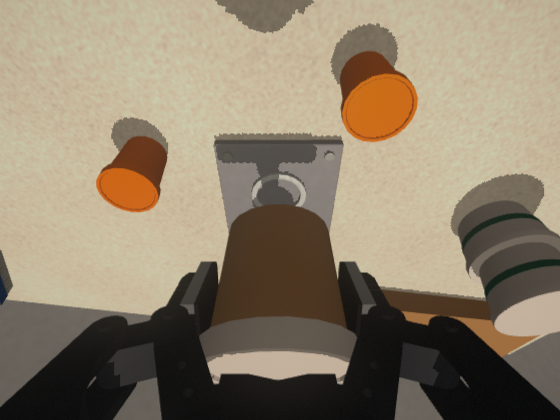

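View pics/top12.png

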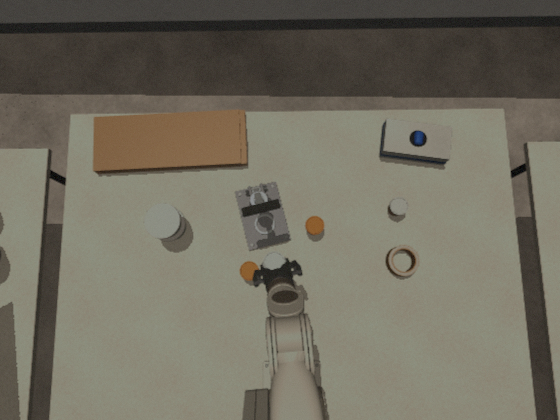

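The pot is held exactly as it was at the grasp. The nest is empty, the lever is up, and the bystanders sit at the same pixels as at the start, so I'm handing in.

```bash
python3 -c "
from workcell import order
print(order.job_done())"
```

```text
the job is handed in; nothing more can be done
None
```

The pot is closed and lifted out of the press. I handed the job in at about 21.9 s with the pot still in the gripper, and no verdict is reported.

- **Closing:** I pushed the crossbar down with the shut fingers. At the bottom its ends lined up with the stop position in the side picture, and the force then rose steeply. The lever sprang back up, and the lid looked fully home in the wrist picture. I did not measure how far the lid travelled.
- **Tilting:** the moves have no tilt, so I got the lean by pressing repeatedly against the edge of the arm's reach in free space. That gave about 0.47 rad back to the operator.
- **Taking the pot:** I gripped it by its sides at 57 mm opening, lifted it about 25 mm, backed out from under the lever and raised it.
- **Last checks:**
  - **Hold:** the arm was still, with joint speeds at or below 0.003 rad/s. The pot looked unchanged in the grip, and the tool lean was within about 0.01 rad of that at the grasp.
  - **Place:** the underside is at about 0.22 m, and the pot is about 16 cm in front of the nest.
  - **Scene:** the nest is empty and the lever is up. The tubs, second pot, tape roll and orange pots look unmoved.

**What could count against it:**
- The wrist read a peak of about 52 N in total (49 N downward) for a moment at the stop. It was under the 120 N wrist limit. It went through the fingertips, so I took the 40 N limit on the arm and gripper body not to apply.
- About 13 N showed as the grip closed, and it was gone once the pot was lifted.

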